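# Turn the reversed vial-holder arm round on its pivot pin

## Robot

A 6-joint arm with a two-finger parallel gripper is mounted at the origin on a cart in front of the work surface, level with it; the furniture and walls round the work are solid. World frame = base frame: x ahead of the robot, y to its left, z up, the work surface at z = 0. Lengths are in m, angles in degrees, forces in N, time in s.
With the tool pointing down it reaches from about 0.3 to 0.75 m from the base axis. Payload 8.5 kg.
Tool frame: the origin (TCP) lies at the very end of the fingers, on their centre line; the grasp point (between the pads) lies 19 mm behind it; z points along the fingers, y is the direction in which the jaws open and shut (so a half turn about z gives the same grasp; the last joint's range is limited). The gripper opens to 85 mm and grips with 20 to 120 N. Pads are 22 mm wide; open, the fingers measure 114 mm over their backs; the gripper's body (76 mm by 85 mm) begins 54 mm behind the grasp point. The pads swing forward as they close: fully open they stand 13 mm farther back than shut.
Start: joints at [-12.336, 21.807, 74.336, -0, 83.858, -12.336], TCP at [0.55, 0, 0.195] pointing down, gripper open.
Joint ranges: [-178.18, 178.18], [-50.72, 133.34], [12.68, 142.11], [-81.47, 261.47], [9.98, 163.14], [-165.26, 165.26]. Speed limits (degrees/s): [136.94, 136.94, 180, 180, 180, 180].

## Interface

Orientations are given as a 3x3 rotation matrix whose columns are the frame's x, y, z axes.
In Python, from rig import env, vision, close_job, spotter gives the robot as it stands. The module is installed in compiled form; this text tells all that it offers.
- The arm moves only by the tool jog_arm, never from a script. Its argument "plan" is a list that holds one entry, the list of rows, each a list of 6 numbers: the shift along the tool's x, y, z in units of 40 mm (1.0 is 40 mm), then the turn, a rotation vector about the tool's x, y, z in units of 0.15 rad (1.0 is 0.15 rad). A call has 1 to 10 rows; each row shifts and turns the commanded pose from where the row before left it, along the tool's axes as they then stand; what a row does not reach is not made up. A row lasts 1/10 s, in which the tool goes at most 50 mm and 8.59 degrees, less where a joint would pass 70% of its speed; a pose out of reach is approached as far as the arm can. A call with a number of a shift or a turn outside -1 to 1 is refused whole. A call with a gripper value outside its range is refused whole. "grip" is the opening, from -1 (shut) to 1 (fully open), set as the call begins (left out, the last holds). The fingers move at their own pace and stop on an object; "squeeze" is the grip in N (left out, the last holds). Time passes only in rows, so rows that do not move let the fingers close. It gives the time, the measured TCP pose, the force and the opening at its end, in the units of the state.
- env.observe(): the state, without advancing time (a new reading comes with each control period).
- vision.get_image(name): name is "scene" or "side" or "wrist"; returns (picture, depth): 384x512x3 uint8, red, green, blue; 384x512 float32, m along the optical axis (not along the pixel's ray), 0 where there is no reading.
- vision.camera_info(name): a dict with "fx", "fy", "cx", "cy" (pixels), "rvec" (rotation vector, rad) and "tvec" (3), from world to camera coordinates, as OpenCV has them. Camera axes: x right, y down, z forward; pixel columns grow to the right and rows downward; lengths in m; the calibration is good to about 2 mm. A picture is of the moment at which its call begins: read the wrist's pose just before it. camera_info takes no time and is no camera call; for the wrist camera it gives the pose at the moment of the call.
- close_job(): hands the job in, once; it reports no verdict.
Trained networks look in the newest picture that a camera, given by its name, has taken for a name from the list of things; names that differ only in an ending like _2 or _b are one class to them, and where a whole thing is asked for, a point or a joint stands for the part that bears it (a point fixed in the world has none). Each returns a list of dicts, best first, with "score" (0 to 1); they miss things now and then, are a little off and sometimes report something else, mostly with a low value. They report only what shows in the picture. A call takes as long as a camera call.
- spotter.trace(camera, query): "pixels" (384x512 bool, what is visible of it) and "rect" ([left, top, right, bottom] in pixels, round what is visible of it).
The state is a dict: "time_s": time; "q": joint angles; "qvel": joint speeds; "joint_efforts": joint torques, N m; "position": TCP position; "tool_rot": TCP orientation; "ft_force": force on the tool from outside, world axes, zero at the start; "wrist_torque": the same for the moment, N m; "grip_width": finger opening in m.
Only numpy, scipy, OpenCV 4.12 (cv2) and the standard library are available. Lean on these libraries where they do the work, as an engineer would, in place of code of your own. Each camera call takes 0.05 s, during which the arm holds its last target.

## Task

Two vial holders stand on the bench, and on one of them the arm has been put on back to front, with its open fork instead of its blue ring over the round blue seat. Lift that arm right off its pivot pin, turn it end for end and refit it on the same pin, fully down, with the blue ring over the seat; leave the other holder's arm alone.

Things in the scene. Friction and masses are not known exactly. Their poses are not given: they have to be found in the camera images.
- stand_a: vial holder stand, fixed: grey base plate 180x66x10 mm, round seat (blue disc 45 mm, black centre) near one end. Origin: seat centre at bench level; x along the plate, away from the pin. Pin axis on the plate's middle at x=-62 mm, y=0: a 28 mm thick pillar with its shoulder 35 mm above the bench, then the steel pin, 16 mm thick, tapering over the last 12 mm to a tip 67 mm above the bench
- stand_b: second stand, same as stand_a. On each stand four upright 8 mm guide posts, tops 51 mm above the bench, stand 34 mm either way along x and 21 mm either way along y from the pin; they leave the seated arm about 15 degrees of swing, so it can be turned round only above them
- ringarm_a: loose arm, 80 to 170 g, seated on stand_a's pin. Origin: centre of the underside of its hub, on the bore axis; x points to its blue ring, z up. Hub: grey block 40 (x) x 36 (y) x 30 (z) mm, flat sides, grip it across the 36 mm; 22 mm bore right through (3 mm play on the pin all round). Seated, its underside is 35 mm above the bench and the pin's tip just shows on top
- ringarm_b: second arm, same as ringarm_a, on stand_b's pin. On each arm a bar 16 mm wide, 8 mm high runs from the hub's foot to the blue ring (44 mm outside, 31 inside, centre 62 mm from the bore axis at +x) and to an aluminium fork (34 mm wide, tips 84 mm out at -x). An arm is right way round when its x points along its stand's x, wrong when opposite

How it is judged:
By the outcome, as a careful person would: the job done as asked, in the order asked, and still so for the second after the job is handed in, with the robot touching nothing.
It also fails if it takes over 38 s, if anything falls off the work surface, if the arm or the gripper's body presses on something with over 40 N, if the wrist force passes 120 N, or if a joint passes its speed limit or range.

## Working session

There is one attempt and no reset: what is moved stays moved. The work goes in short steps, Python scripts to look and compute and a tool call to move; the robot and the scene stay as the last step left them, time stands still between calls to the robot, and variables do not carry over. Pictures are saved under pics/ and viewed, and the job is handed in when it is done.

Besides the shell and the picture viewer there is one more tool, called as name(argument=value, ...), one argument or row to a line, values as JSON. jog_arm: Moves the arm, as the interface text tells. Its arguments: {"type":"object","properties":{"plan":{"type":"array"},"grip":{"type":"number"},"squeeze":{"type":"number"}},"required":["plan"]}

```bash
mkdir -p pics; cat > h.py <<'E'
import numpy as np,cv2
from rig import env,vision,close_job,spotter
def snap(n,f):
    im,d=vision.get_image(n); np.savez('%s.npz'%f,im=im,d=d,**{k:np.array(v) for k,v in vision.camera_info(n).items()})
    cv2.imwrite('pics/%s.png'%f,im[:,:,::-1]); return im,d
def cloud(f):
    z=np.load('%s.npz'%f); d=z['d'];v,u=np.mgrid[:384,:512]
    P=np.stack([(u-z['cx'])/z['fx']*d,(v-z['cy'])/z['fy']*d,d],-1)
    R=cv2.Rodrigues(z['rvec'])[0]; W=(P-z['tvec'].ravel())@R; W[d==0]=np.nan
    return z['im'],W
E
python3 - <<'E'
from h import *
s=env.observe();print(s['time_s'],s['position'],s['tool_rot'],s['grip_width'],s['ft_force'])
for n in['scene','side','wrist']:
    snap(n,n+'0')
E
```

```text
0.0 [5.49637529e-01 9.74344863e-05 1.94509759e-01] [[-5.58901010e-05  9.99998937e-01 -1.45701888e-03]
 [ 9.99999945e-01  5.63647024e-05  3.25695475e-04]
 [ 3.25777253e-04 -1.45700060e-03 -9.99998886e-01]] 0.08546321544045335 [-1.24956362 -0.4464796   0.37382665]
```

View pics/scene0.png

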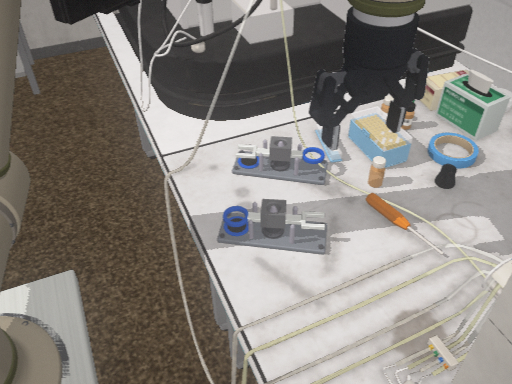

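View pics/side0.png

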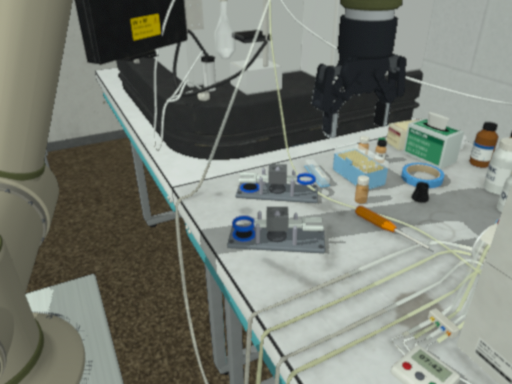

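View pics/wrist0.png

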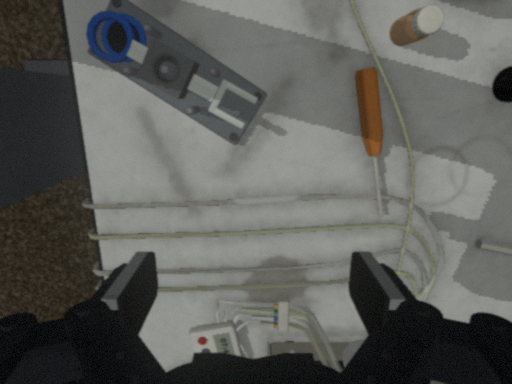

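The far stand (scene pixels about 280,160) has the fork over the blue seat (248,160) and its ring out at (313,156), so it is the wrong one. The near stand (270,225) is correct. Next I measure the far one.

```bash
python3 - <<'E'
from h import *
for f in['scene0','side0']:
    im,W=cloud(f); hsv=cv2.cvtColor(im,cv2.COLOR_RGB2HSV)
    print(f, W[160,280],W[220,272])
    blue=((hsv[...,0]>108)&(hsv[...,0]<128)&(hsv[...,1]>150)).astype(np.uint8)
    n,l,st,c=cv2.connectedComponentsWithStats(blue)
    for i in range(1,n):
        if st[i,4]>25:
            p=W[l==i]; print(i,c[i],st[i,4],np.nanmedian(p,0),np.nanmin(p,0),np.nanmax(p,0))
    big=cv2.resize(im[120:265,200:350],None,fx=5,fy=4,interpolation=cv2.INTER_CUBIC);cv2.imwrite('pics/%s_z.png'%f,big[:,:,::-1])
    # hub top
    m=np.zeros(im.shape[:2],bool);m[125:262,210:345]=1
    z=W[...,2]; t=m&(z>.058)&(z<.072)
    n,l,st,c=cv2.connectedComponentsWithStats(t.astype(np.uint8))
    for i in range(1,n):
        if st[i,4]>15:
            p=W[l==i].astype(np.float32); print('top',c[i],st[i,4],np.median(p,0),p.min(0),p.max(0),cv2.minAreaRect(p[:,:2]*1000))
    t=m&(z>.006)&(z<.014)
    n,l,st,c=cv2.connectedComponentsWithStats(t.astype(np.uint8))
    for i in range(1,n):
        if st[i,4]>80:
            p=W[l==i].astype(np.float32); print('plate',c[i],st[i,4],np.median(p,0),cv2.minAreaRect(p[:,:2]*1000))
E
```

```text
scene0 [0.54932733 0.23007746 0.03635906] [0.46344086 0.07963177 0.05259117]
1 [313.12883436 155.27607362] 163 [0.61044997 0.20946692 0.04131418] [0.58828355 0.19366916 0.03480396] [0.63067972 0.23493725 0.04470097]
3 [246.         164.97826087] 46 [0.49347446 0.26662923 0.01215166] [0.48452371 0.25909221 0.01013805] [0.51641451 0.29152054 0.014325  ]
5 [235.94520548 217.45205479] 146 [0.41625658 0.11239203 0.04175879] [0.39818416 0.10262106 0.03626667] [0.43692466 0.14280407 0.04469446]
10 [235.94594595 231.43243243] 74 [0.41130043 0.11154136 0.01266614] [0.39921142 0.10601156 0.0099567 ] [0.43586501 0.1368552  0.01576456]
top [279.89225589 143.41077441] 297 [0.55581427 0.24457023 0.06387963] [0.5302381  0.22214681 0.05807699] [0.58263505 0.27109027 0.06725716] ((556.4901123046875, 246.61781311035156), (39.848670959472656, 39.98565673828125), 61.027591705322266)
top [272.56941176 208.15058824] 425 [0.4711182  0.09337156 0.06388967] [0.4466494  0.069778   0.05803731] [0.49703175 0.1201952  0.06776119] ((471.968994140625, 95.6093978881836), (39.93489456176758, 39.85075759887695), 62.0
[... 2106 characters left out ...]
 0.07132006] ((556.9195556640625, 247.10626220703125), (38.586795806884766, 37.19841003417969), 61.187747955322266)
top [277.19277108 213.30722892] 332 [0.471178   0.09142789 0.06645213] [0.4457192  0.06984543 0.05808908] [0.49664876 0.12146943 0.07015304] ((472.6380920410156, 95.8163833618164), (40.05060958862305, 39.397029876708984), 60.39589309692383)
plate [284.25110619 193.09845133] 904 [0.5689896  0.22493955 0.01213983] ((571.8792724609375, 238.221435546875), (72.5584716796875, 212.25572204589844), 56.02037811279297)
plate [283.69287289 241.02351212] 1361 [0.4846432  0.07454987 0.01200356] ((471.3709411621094, 94.499267578125), (67.27371978759766, 179.4914093017578), 57.79939270019531)
```

```bash
python3 - <<'E'
from h import *
z=np.load('wrist0.npz');R=cv2.Rodrigues(z['rvec'])[0];c=-R.T@z['tvec'].ravel();print(c,R)
s=env.observe();T=s['tool_rot'];print(s['time_s'],T.T@(c-s['position']),T.T@R.T)
print({k:z[k] for k in['fx','fy','cx','cy']})
E
```

```text
[0.55084405 0.07482256 0.37418412] [[ 9.99998777e-01 -7.24065202e-04 -1.38630956e-03]
 [-2.89425752e-04 -9.56744144e-01  2.90930507e-01]
 [-1.53699621e-03 -2.90929750e-01 -9.56743183e-01]]
0.15 [ 0.07482619  0.00090123 -0.17948721] [[-7.11184915e-04 -9.56677103e-01 -2.91150160e-01]
 [ 9.99999679e-01 -5.72823415e-04 -5.60458706e-04]
 [ 3.69400382e-04 -2.91150465e-01  9.56677203e-01]]
{'fx': array(328.82964962), 'fy': array(328.82964962), 'cx': array(252.93069028), 'cy': array(194.3932207)}
```

View pics/scene0_z.png

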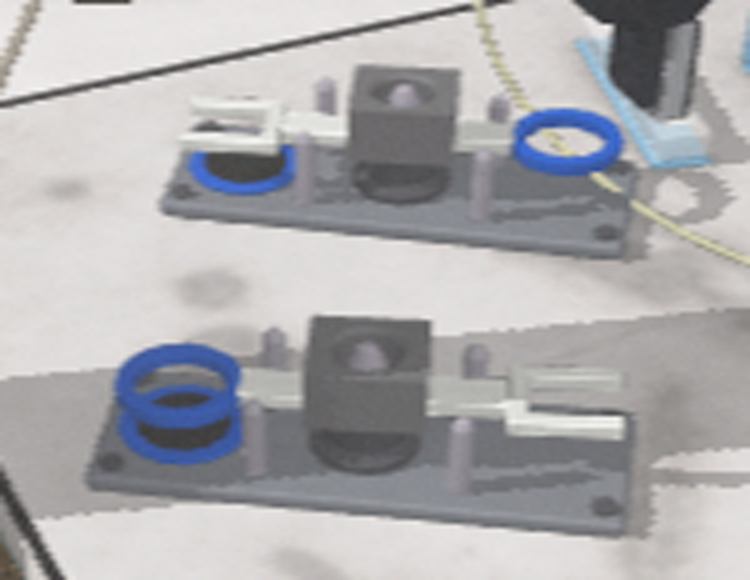

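jog_arm(
  plan=[
    [[0.85,0.02,0,0,0,0],[0.88,0.02,0,0,0,0],[0.88,0.03,0,0,0,0],[0.88,0.03,0,0,0,0],[0.88,0.03,0,0,0,0],[0.88,0.02,0,0,0,0],[0.9,0.02,0,0,0,0]],
  ],
  grip=1,
)

```text
time_s: 0.85
position: [0.5565, 0.2474, 0.1949]
tool_rot: [[0.0, 1.0, -0.001], [1.0, -0.0, -0.0], [-0.0, -0.001, -1.0]]
ft_force: [-0.0, 0.1, 1.0]
grip_width: 0.0855
```

jog_arm(
  plan=[
    [[0,0,0,0,0,-0.98],[0,0,0,0,0,-0.98],[0,0,0,0,0,-0.98],[0,0,0,0,0,-0.98],[0,0,0,0,0,-0.98],[0,0,0,0,0,-0.98],[0,0,0,0,0,-0.98],[0,0,0,0,0,0],[0,0,0,0,0,0]],
  ],
)

```text
time_s: 1.75
position: [0.5567, 0.246, 0.1949]
tool_rot: [[-0.855, 0.519, -0.0], [0.519, 0.855, -0.0], [0.0, -0.0, -1.0]]
ft_force: [-0.4, -0.1, -0.2]
grip_width: 0.0857
```

```bash
cat > w.py <<'E'
from h import *
import sys
f=sys.argv[1]
s=env.observe();T=s['tool_rot'];print(s['time_s'],s['position'],'yaw x',np.degrees(np.arctan2(T[1,0],T[0,0])),'tilt',T[:,2],s['q'],s['grip_width'],s['ft_force'])
snap('wrist',f)
E
python3 w.py w1
```

```text
1.75 [0.55670099 0.2459765  0.19492316] yaw x 148.72983055728147 tilt [-4.20315408e-04 -1.18497711e-04 -9.99999905e-01] [ 1.27073658e+01  2.78289855e+01  6.43822557e+01 -1.32666403e-03
  8.78137447e+01 -4.60224166e+01] 0.0856570609911993 [-0.37057299 -0.10475597 -0.16013917]
```

View pics/w1.png

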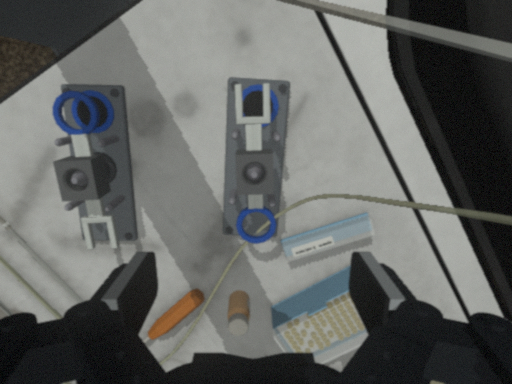

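The far stand lies nearly upright in the view: seat (262,100), hub (256,172), ring (257,225). The cable passes under the ring. Next come precise positions.

```bash
cat > m.py <<'E'
from h import *
import sys
im,W=cloud(sys.argv[1]);zlift=float(sys.argv[2]) if len(sys.argv)>2 else 0
x0,x1,y0,y1=[int(a) for a in sys.argv[3].split(',')] if len(sys.argv)>3 else (205,310,65,250)
m=np.zeros(im.shape[:2],bool);m[y0:y1,x0:x1]=1
z=W[...,2];hsv=cv2.cvtColor(im,cv2.COLOR_RGB2HSV)
def rect(t,name):
    n,l,st,c=cv2.connectedComponentsWithStats(t.astype(np.uint8))
    for i in range(1,n):
        if st[i,4]>60:
            p=W[l==i].astype(np.float32); lo=np.percentile(p,1,0);hi=np.percentile(p,99,0)
            print(name,c[i].round(1),st[i,4],'med',np.median(p,0).round(4),'mean',p.mean(0).round(4),'rect',np.round(cv2.minAreaRect(p[:,:2]*1000)[0],1),np.round(cv2.minAreaRect(p[:,:2]*1000)[1],1),round(cv2.minAreaRect(p[:,:2]*1000)[2],1))
rect(m&(abs(z-.0635-zlift)<.004),'hubtop')
blue=m&(hsv[...,0]>108)&(hsv[...,0]<128)&(hsv[...,1]>120)
rect(blue&(abs(z-.041-zlift)<.006),'ring')
rect(blue&(z<.018),'seat')
rect(m&(z>.006)&(z<.0135),'plate')
E
python3 m.py w1; python3 - <<'E'
from h import *
im,W=cloud('w1');cv2.imwrite('pics/w1z.png',cv2.resize(im[70:250,200:320],None,fx=4.5,fy=3.3*1,interpolation=cv2.INTER_CUBIC)[:,:,::-1])
E
```

```text
hubtop [253.8 173.3] 1185 med [0.5568 0.2478 0.0656] mean [0.5569 0.2479 0.0654] rect [557.3 247.4] [35.7 40.4] 59.5
hubtop [253.2 172.8] 100 med [0.5558 0.2478 0.0634] mean [0.5563 0.2476 0.0637] rect [557.1 247. ] [11.6 11.6] 89.8
ring [255.8 225.4] 529 med [0.6126 0.2159 0.0434] mean [0.6119 0.217  0.0432] rect [611.9 217.3] [41.7 39.1] 61.1
seat [251.4  89.6] 126 med [0.4892 0.2864 0.0139] mean [0.4891 0.2861 0.0139] rect [489.4 285.8] [22.6  8.4] 82.9
seat [273.9 105. ] 131 med [0.5152 0.2992 0.0137] mean [0.5149 0.2984 0.0137] rect [515.  298.6] [ 6.7 28.6] 59.7
plate [252.5 147.8] 3886 med [0.5392 0.2574 0.0106] mean [0.5438 0.254  0.0106] rect [557.1 247.3] [ 66.1 179.2] 55.3
plate [254.8 223.7] 500 med [0.6207 0.2106 0.0108] mean [0.6209 0.2106 0.0108] rect [621.2 211.2] [31.  31.3] 8.7
plate [295.6 238. ] 69 med [0.6624 0.243  0.0102] mean [0.6626 0.243  0.01  ] rect [662.3 242.5] [35.2  1.8] 78.0
```

View pics/w1z.png

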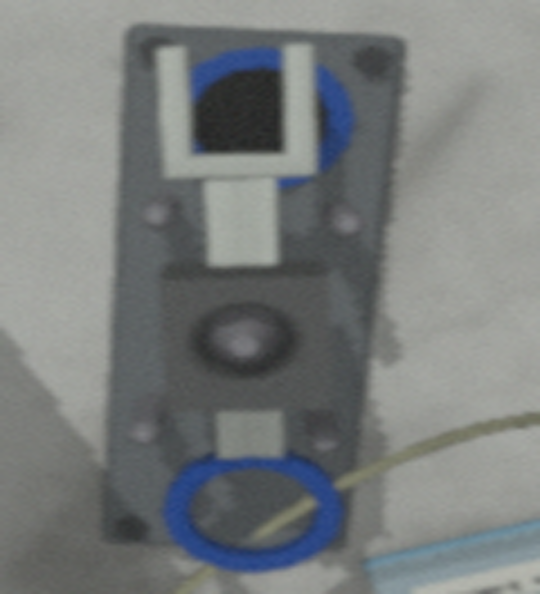

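jog_arm(
  plan=[
    [[0.01,0.04,0.8,0,0,-0.09],[0,0,0.8,0,0,0],[0,0,0.8,0,0,0],[0,0,0.7,0,0,0],[0,0,0.5,0,0,0],[0,0,0.3,0,0,0],[0,0,0.17,0,0,0],[0,0,0,0,0,0],[0,0,0,0,0,0]],
  ],
)

```text
time_s: 2.7
position: [0.5578, 0.2477, 0.0332]
tool_rot: [[-0.863, 0.504, 0.002], [0.504, 0.863, 0.0], [-0.001, 0.001, -1.0]]
ft_force: [-0.9, -0.9, 0.8]
grip_width: 0.0853
```

jog_arm(
  plan=[
    [[0,0,0,0,0,0],[0,0,0,0,0,0],[0,0,0,0,0,0],[0,0,0,0,0,0],[0,0,0,0,0,0],[0,0,0,0,0,0],[0,0,0,0,0,0],[0,0,0,0,0,0]],
  ],
  grip=-1,
  squeeze=40,
)

```text
time_s: 3.5
position: [0.5573, 0.2476, 0.0323]
tool_rot: [[-0.864, 0.504, -0.0], [0.504, 0.864, -0.0], [0.0, -0.0, -1.0]]
ft_force: [0.5, -0.5, 0.6]
grip_width: -0.0003
```

```bash
python3 w.py w2
```

```text
3.5 [0.55725476 0.24758861 0.03229969] yaw x 149.7304138992672 tilt [-5.10472052e-05 -6.34032992e-06 -9.99999999e-01] [ 1.28455257e+01  3.64612950e+01  7.73926622e+01  3.23711177e-04
  6.61489751e+01 -4.68850191e+01] -0.000262804096349861 [ 0.54546209 -0.53695182  0.60363615]
```

View pics/w2.png

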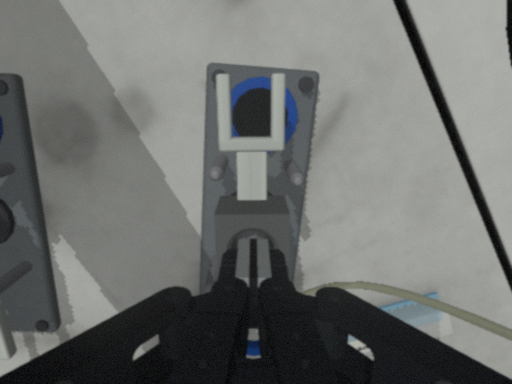

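The fingers closed to zero width without holding the hub. I'll look from the other cameras before moving.

```bash
python3 - <<'E'
from h import *
for n in['scene','side']:
    im,d=snap(n,n+'3');
    cv2.imwrite('pics/%s3z.png'%n,cv2.resize(im[60:260,190:370],None,fx=4,fy=3,interpolation=cv2.INTER_CUBIC)[:,:,::-1])
im,W=cloud('w2')
for v in range(200,300,8): print(v,W[v,253].round(3),W[v,230].round(3),W[v,280].round(3))
E
```

```text
200 [0.541 0.258 0.044] [0.535 0.247 0.043] [0.548 0.271 0.045]
208 [0.541 0.258 0.056] [0.535 0.248 0.057] [0.547 0.27  0.058]
216 [0.542 0.258 0.065] [0.536 0.249 0.067] [0.548 0.269 0.067]
224 [0.545 0.256 0.065] [0.54  0.246 0.066] [0.551 0.267 0.066]
232 [0.552 0.252 0.056] [0.543 0.244 0.065] [0.555 0.265 0.066]
240 [0.549 0.254 0.075] [0.547 0.241 0.064] [0.559 0.263 0.065]
248 [0.548 0.254 0.084] [0.553 0.238 0.059] [0.563 0.261 0.065]
256 [0.549 0.254 0.09 ] [0.547 0.243 0.083] [0.558 0.262 0.083]
264 [0.548 0.254 0.098] [0.547 0.243 0.09 ] [0.557 0.261 0.09 ]
272 [0.548 0.254 0.104] [0.547 0.244 0.096] [0.558 0.261 0.096]
280 [0.55  0.253 0.106] [0.542 0.248 0.113] [0.551 0.263 0.113]
288 [0.553 0.251 0.106] [0.543 0.248 0.117] [0.552 0.262 0.116]
296 [0.555 0.25  0.107] [0.544 0.247 0.119] [0.552 0.262 0.12 ]
```

View pics/scene3z.png

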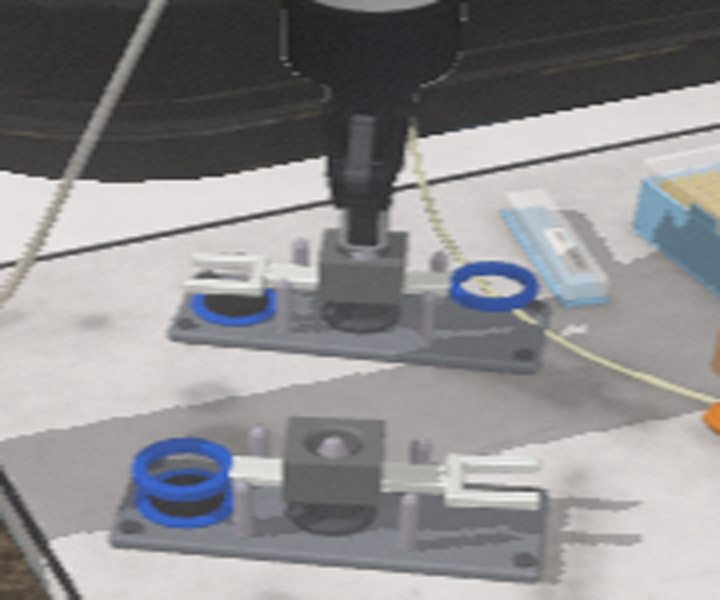

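View pics/side3z.png

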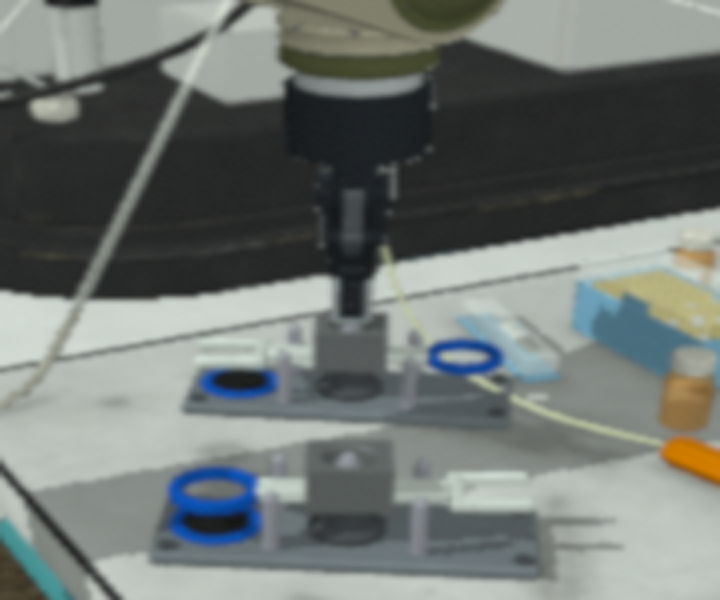

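```bash
python3 - <<'E'
from h import *
s=env.observe();T=s['tool_rot'];p=s['position'];print(s['time_s'],p)
from numpy import round as r
im,W=cloud('w2');Q=(W-p)@T
# finger points: above hub top
near=(abs(Q[...,1])<.03)&(abs(Q[...,0])<.03)&(W[...,2]>.0685)
zz=W[...,2][near];print('wrist lowest',np.sort(zz)[:10],np.histogram(zz,bins=np.arange(.066,.13,.004)))
for f in['scene3','side3']:
    im,W=cloud(f);Q=(W-p)@T
    near=(abs(Q[...,1])<.03)&(abs(Q[...,0])<.03)&(W[...,2]>.0)&(W[...,2]<.16)
    vs,us=np.nonzero(near)
    for v in sorted(set(vs)):
        k=us[vs==v]; print(f,v,k.min(),k.max(),r(np.nanmedian(Q[v,k],0),3),round(float(np.nanmedian(W[v,k,2])),3))
# open fingers in w1
im,W=cloud('w1');R=np.array([[-.855,.519,0],[.519,.855,0],[0,0,-1]]).T
Q=(W-np.array([.5567,.246,.1949]))@R.T
for v in range(240,330,8): print('w1',v,[r(Q[v,u],3) for u in(130,145,150,155)])
E
```

```text
3.65 [0.55726777 0.24759288 0.03232165]
wrist lowest [0.07238604 0.07239693 0.07239863 0.07247925 0.07285027 0.0728972
 0.07327751 0.07328426 0.07334735 0.07337066] (array([   0,   24,  161,  243,  268,  289,  300,  339,  290,  260,  590,
        571, 1391, 1457, 2677]), array([0.066, 0.07 , 0.074, 0.078, 0.082, 0.086, 0.09 , 0.094, 0.098,
       0.102, 0.106, 0.11 , 0.114, 0.118, 0.122, 0.126]))
scene3 103 272 287 [ 0.013 -0.018 -0.127] 0.16
scene3 104 271 291 [-0.012 -0.018 -0.127] 0.159
scene3 105 271 291 [-0.012 -0.017 -0.122] 0.155
scene3 106 271 291 [-0.012 -0.017 -0.122] 0.154
scene3 107 271 291 [-0.011 -0.017 -0.119] 0.151
scene3 108 271 290 [-0.01  -0.017 -0.118] 0.15
scene3 109 271 290 [-0.008 -0.018 -0.116] 0.148
scene3 110 271 290 [-0.001 -0.018 -0.115] 0.147
scene3 111 271 290 [-0.006 -0.019 -0.114] 0.146
scene3 112 271 290 [-0.007 -0.017 -0.108] 0.141
scene3 113 271 290 [-0.007 -0.014 -0.106] 0.138
scene3 114 271 290 [-0.013 -0.015 -0.105] 0.137
scene3 115 271 290 [-0.013 -0.015 -0.103] 0.135
scene3 116 287 289 [-0.013 -0.014 -0.1  ] 0.132
scene3 117 287 289 [-0.014 -0.
[... 7011 characters left out ...]

w1 296 [array([ 0.006, -0.042, -0.08 ]), array([-0.003, -0.042, -0.066]), array([-0.007, -0.042, -0.06 ]), array([-0.011, -0.042, -0.054])]
w1 304 [array([ 0.004, -0.042, -0.081]), array([-0.006, -0.042, -0.067]), array([-0.01 , -0.042, -0.062]), array([-0.191, -0.129,  0.194])]
w1 312 [array([ 0.001, -0.042, -0.081]), array([-0.008, -0.042, -0.069]), array([-0.204, -0.137,  0.195]), array([-0.203, -0.13 ,  0.194])]
w1 320 [array([-0.002, -0.042, -0.083]), array([-0.216, -0.144,  0.194]), array([-0.216, -0.138,  0.194]), array([-0.215, -0.13 ,  0.193])]
w1 328 [array([ 0.017, -0.031, -0.109]), array([-0.229, -0.145,  0.194]), array([-0.219, -0.134,  0.182]), array([-0.213, -0.125,  0.175])]
```

Both the clouds and the views show that the finger ends, when shut, are at z≈0.071 while the reported TCP is z 0.032. The real fingers end about 39 mm short of the reported TCP, or about 52 mm when open. The hub hasn't been touched. I'll reopen and go lower by that amount.

jog_arm(
  plan=[
    [[0,0,0,0,0,0],[0,0,0,0,0,0],[0,0,0,0,0,0],[0,0,0,0,0,0],[0,0,0,0,0,0],[0,0,0,0,0,0],[0,0,0,0,0,0],[0,0,0,0,0,0]],
  ],
  grip=1,
)

```text
time_s: 4.45
position: [0.5573, 0.2476, 0.0323]
tool_rot: [[-0.864, 0.504, -0.0], [0.504, 0.864, -0.0], [0.0, -0.0, -1.0]]
ft_force: [0.1, -0.0, -0.0]
grip_width: 0.0857
```

jog_arm(
  plan=[
    [[0,0,0.25,0,0,0.02],[0,0,0.3,0,0,0.02],[0,0,0.25,0,0,0],[0,0,0.15,0,0,0],[0,0,0.1,0,0,0],[0,0,0,0,0,0],[0,0,0,0,0,0]],
  ],
)

```text
time_s: 5.15
position: [0.5574, 0.2476, -0.0095]
tool_rot: [[-0.861, 0.509, 0.0], [0.509, 0.861, 0.0], [-0.0, 0.0, -1.0]]
ft_force: [0.7, 0.7, 0.0]
grip_width: 0.0853
```

```bash
python3 w.py w4; python3 - <<'E'
from h import *
im,d=snap('scene','scene4')
cv2.imwrite('pics/scene4z.png',cv2.resize(im[60:260,190:370],None,fx=4,fy=3,interpolation=cv2.INTER_CUBIC)[:,:,::-1])
E
```

```text
5.15 [ 0.55743924  0.24763193 -0.0094936 ] yaw x 149.38770062678657 tilt [ 3.87109378e-04  8.68204166e-05 -9.99999921e-01] [ 1.28458280e+01  3.95065020e+01  7.95241451e+01 -9.29368836e-05
  6.09466223e+01 -4.65418297e+01] 0.0852875881885012 [0.70780514 0.7342049  0.01757154]
```

View pics/w4.png

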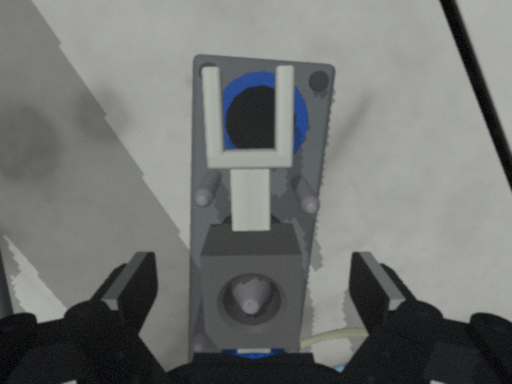

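View pics/scene4z.png

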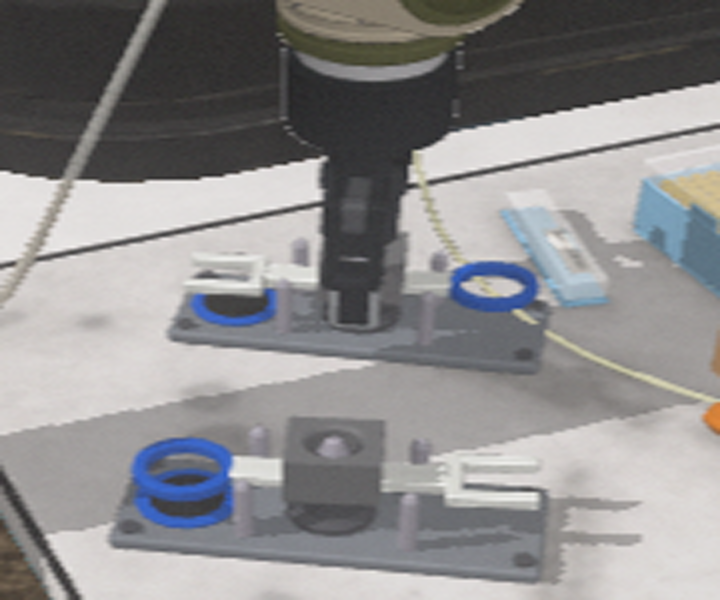

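The open fingers now stand on both sides of the hub, at (140,280) and (375,280), and between the posts. Closing.

jog_arm(
  plan=[
    [[0,0,0,0,0,0],[0,0,0,0,0,0],[0,0,0,0,0,0],[0,0,0,0,0,0],[0,0,0,0,0,0],[0,0,0,0,0,0],[0,0,0,0,0,0]],
  ],
  grip=-1,
  squeeze=50,
)

```text
time_s: 5.95
position: [0.5574, 0.2476, -0.0095]
tool_rot: [[-0.861, 0.509, 0.0], [0.509, 0.861, 0.0], [-0.0, 0.0, -1.0]]
ft_force: [0.5, 0.0, 3.9]
grip_width: 0.0357
```

```bash
python3 w.py w5
```

```text
5.95 [ 0.55742248  0.2476325  -0.00945983] yaw x 149.38842315870994 tilt [ 4.53437386e-04  1.14301547e-04 -9.99999891e-01] [ 1.28458990e+01  3.95011493e+01  7.95290880e+01  6.96631408e-04
  6.09429768e+01 -4.65428655e+01] 0.03566020216145296 [0.51299614 0.01296209 3.88812677]
```

View pics/w5.png

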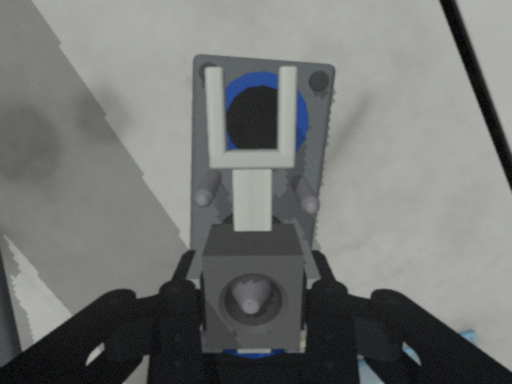

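jog_arm(
  plan=[
    [[0,0,-0.05,0,0,0],[0,0,-0.15,0,0,0],[0,0,-0.25,0,0,0],[0,0,-0.3,0,0,0],[0,0,-0.3,0,0,0],[0,0,-0.25,0,0,0],[0,0,-0.15,0,0,0],[0,0,-0.05,0,0,0],[0,0,0,0,0,0]],
  ],
)

```text
time_s: 6.9
position: [0.5572, 0.2476, 0.0504]
tool_rot: [[-0.861, 0.509, 0.0], [0.509, 0.861, 0.0], [-0.0, 0.0, -1.0]]
ft_force: [0.4, -0.1, -1.9]
grip_width: 0.0357
```

```bash
python3 w.py w6; python3 m.py w6 0.06 150,350,60,384; python3 - <<'E'
from h import *
im,d=snap('scene','scene6')
cv2.imwrite('pics/scene6z.png',cv2.resize(im[60:260,190:370],None,fx=4,fy=3,interpolation=cv2.INTER_CUBIC)[:,:,::-1])
E
```

```text
6.9 [0.55720459 0.24757939 0.05041673] yaw x 149.38761089422175 tilt [ 1.04484629e-05  1.01913718e-05 -1.00000000e+00] [ 1.28456648e+01  3.52355609e+01  7.63196256e+01  4.69015759e-04
  6.84441001e+01 -4.65421184e+01] 0.035712373688870876 [ 0.43647506 -0.1300058  -1.869748  ]
hubtop [252.6 297.1] 8778 med [0.5559 0.2488 0.125 ] mean [0.5558 0.2491 0.1246] rect [558.1 248.7] [51.1 41.7] 58.9
ring [253.8 353.4] 226 med [0.5957 0.2257 0.1026] mean [0.5957 0.2261 0.1019] rect [595.8 226.1] [30.4  5. ] 60.0
seat [248.1 112. ] 1226 med [0.4967 0.2754 0.0134] mean [0.502  0.2776 0.0134] rect [503.7 278.5] [31.8 43.8] 59.4
plate [244.6  99.7] 1771 med [0.489  0.2794 0.0111] mean [0.4944 0.2794 0.0113] rect [499.1 276.9] [39.7 52.5] 59.7
plate [293.5 158. ] 2286 med [0.5486 0.2822 0.0102] mean [0.5443 0.2877 0.0102] rect [539.5 286.5] [ 21.4 105.7] 55.2
plate [215.9 196.4] 1345 med [0.5392 0.2289 0.0102] mean [0.5397 0.2287 0.0101] rect [538.7 231.2] [18.8 73.2] 55.3
plate [252.4 280. ] 217 med [0.6095 0.217  0.0102] mean [0.6095 0.217  0.0103] rect [609.7 216.9] [23.4  8.9] 56.2
```

View pics/w6.png

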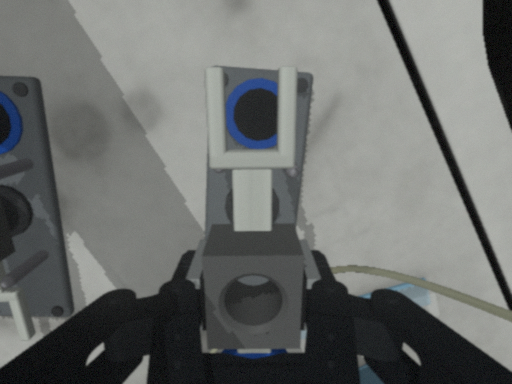

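View pics/scene6z.png

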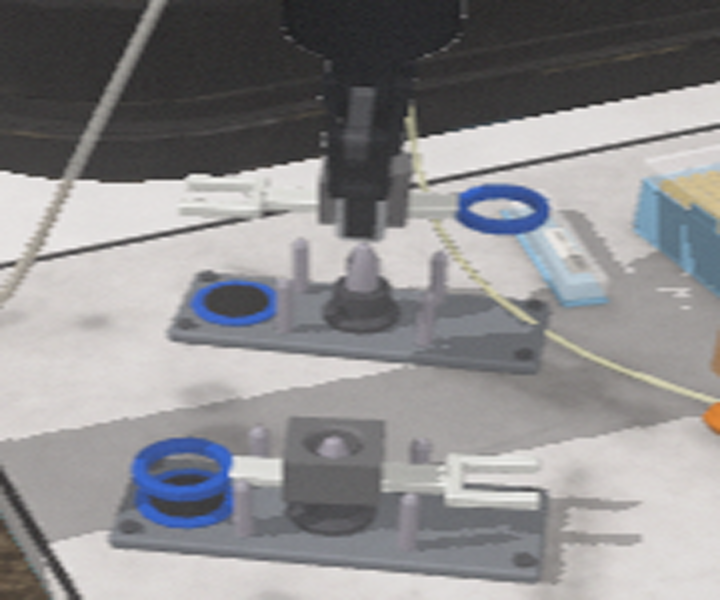

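```bash
python3 - <<'E'
from h import *
from scipy.optimize import least_squares
s=env.observe();T=s['tool_rot'];p=s['position']
def circ(P):
    r=least_squares(lambda a:np.hypot(P[:,0]-a[0],P[:,1]-a[1])-a[2],[*P.mean(0),.02],loss='soft_l1',f_scale=.001);return r.x
for f in['w6','scene6','scene0']:
    im,W=cloud(f);hsv=cv2.cvtColor(im,cv2.COLOR_RGB2HSV);z=W[...,2]
    blue=(hsv[...,0]>108)&(hsv[...,0]<128)&(hsv[...,1]>110)&(abs(z-.0135)<.004)&(np.hypot(W[...,0]-.506,W[...,1]-.282)<.035)
    P=W[blue][:,:2];print(f,'seat',blue.sum(),circ(P))
im,W=cloud('scene6')
near=(np.hypot(W[...,0]-.5565,W[...,1]-.2474)<.06)
z=W[...,2]
t=(near&(z>.036)&(z<.072)&(np.hypot(W[...,0]-.5565,W[...,1]-.2474)<.05)).astype(np.uint8)
n,l,st,c=cv2.connectedComponentsWithStats(t)
for i in range(1,n):
    if st[i,4]>6: q=W[l==i];top=q[q[:,2]>np.nanmax(q[:,2])-.006];print('post/pin',c[i].round(1),st[i,4],np.median(q,0).round(4),top.mean(0).round(4),'zmax',q[:,2].max().round(4))
# hub in tool frame
im,W=cloud('w6');Q=(W-p)@T
ht=(abs(W[...,2]-.125)<.0025)&(abs(Q[...,0])<.03)&(abs(Q[...,1])<.0185)
print('hub top z med',np.median(W[ht][:,2]),'x',np.percentile(Q[ht][:,0],[1,99]),'y',np.percentile(Q[ht][:,1],[1,99]))
# bore rim: pixels in hub top region not at top height
hole=((W[...,2]<.120)&(np.abs(Q[...,1])<.02)); 
g=cv2.cvtColor(im,cv2.COLOR_RGB2GRAY)
# project each pixel ray onto plane z=top
zf=np.load('w6.npz');R=cv2.Rodrigues(zf['rvec'])[0];C=-R.T@zf['tvec'].ravel()
v,u=np.mgrid[:384,:512];D=np.stack([(u-zf['cx'])/zf['fx'],(v-zf['cy'])/zf['fy'],np.ones(u.shape)],-1)@R
X=C+D*((.125-C[2])/D[...,2])[...,None];QX=(X-p)@T
inb=(W[...,2]<.122)&(np.hypot(QX[...,0],QX[...,1])<.0145)
n,l,st,c=cv2.connectedComponentsWithStats(inb.astype(np.uint8));i=1+np.argmax(st[1:,4])
cn=max(cv2.findContours((l==i).astype(np.uint8),cv2.RETR_EXTERNAL,cv2.CHAIN_APPROX_NONE)[0],key=len)[:,0]
print('bore',st[i],circ(np.array([QX[b,a,:2] for a,b in cn])))
E
```

```text
w6 seat 1264 [0.50630896 0.28254632 0.01900323]
scene6 seat 115 [0.50585234 0.28161857 0.01975221]
scene0 seat 89 [0.50556926 0.28056401 0.01900703]
post/pin [264.4 143. ] 26 [0.5399 0.2809 0.0445] [0.54   0.2817 0.0477] zmax 0.0509
post/pin [279.7 149.1] 115 [0.554  0.2421 0.0528] [0.5556 0.2453 0.0646] zmax 0.068
post/pin [298.9 147. ] 30 [0.5951 0.2422 0.044 ] [0.5957 0.2433 0.0482] zmax 0.0511
post/pin [260.2 156.2] 31 [0.5153 0.2461 0.0441] [0.5163 0.2469 0.0482] zmax 0.0514
post/pin [295.9 160.4] 31 [0.5709 0.2078 0.0456] [0.5717 0.2083 0.048 ] zmax 0.0511
hub top z med 0.12501998503099063 x [-0.02007828  0.01989182] y [-0.01798024  0.01822017]
bore [ 224  275   58   50 2166] [0.00137907 0.0006928  0.01022418]
```

```bash
python3 - <<'E'
from h import *
im,W=cloud('w1')
c=np.array([.557,.2472])
r=np.hypot(W[...,0]-c[0],W[...,1]-c[1]);m=(r<.22)&(W[...,2]>.03)&(r>.03);m[250:]=0
n,l,st,ce=cv2.connectedComponentsWithStats(m.astype(np.uint8))
for i in range(1,n):
    if st[i,4]>15: q=W[l==i];print('w1',ce[i].round(),st[i,4],np.nanmax(q[:,2]).round(3),r[l==i].min().round(3),np.median(q,0).round(3))
for a in[(270,222),(300,202),(350,198),(420,208),(500,218)]:print(a,np.nanmax(W[a[1]-2:a[1]+3,a[0],2]).round(3),W[a[1],a[0]].round(3))
im,W=cloud('scene0')
r=np.hypot(W[...,0]-c[0],W[...,1]-c[1]);m=(r<.15)&(W[...,2]>.07)
n,l,st,ce=cv2.connectedComponentsWithStats(m.astype(np.uint8))
for i in range(1,n):
    if st[i,4]>5: q=W[l==i];print('sc',ce[i].round(),st[i,4],q[:,2].min().round(3),r[l==i].min().round(3),np.median(q,0).round(3))
E
```

```text
w1 [453.  95.] 22786 0.23 0.061 [0.566 0.412 0.132]
w1 [252. 113.] 1007 0.046 0.03 [0.511 0.272 0.044]
w1 [ 83. 171.] 4903 0.069 0.154 [0.471 0.102 0.044]
w1 [235. 135.] 64 0.053 0.036 [0.517 0.25  0.05 ]
w1 [276. 137.] 63 0.053 0.036 [0.54  0.284 0.05 ]
w1 [104. 142.] 110 0.053 0.15 [0.455 0.134 0.046]
w1 [232. 199.] 78 0.053 0.036 [0.572 0.212 0.048]
w1 [271. 201.] 74 0.053 0.036 [0.595 0.246 0.048]
w1 [255. 220.] 818 0.046 0.03 [0.605 0.222 0.043]
(270, 222) 0.044 [0.616 0.232 0.044]
(300, 202) 0.036 [0.616 0.271 0.036]
(350, 198) 0.091 [0.616 0.314 0.091]
(420, 208) 0.157 [0.62  0.345 0.157]
(500, 218) 0.207 [0.619 0.366 0.207]
sc [227.  64.] 444 0.07 0.13 [0.504 0.37  0.178]
sc [287.  62.] 240 0.07 0.079 [0.618 0.351 0.163]
```

jog_arm(
  plan=[
    [[0,0,-0.2,0,0,0],[0,0,-0.3,0,0,0],[0,0,-0.3,0,0,0],[0,0,-0.2,0,0,0.2],[0,0,0,0,0,0.5],[0,0,0,0,0,0.8],[0,0,0,0,0,0.9],[0,0,0,0,0,0.9],[0,0,0,0,0,0.9],[0,0,0,0,0,0.9]],
  ],
)

```text
time_s: 8.0
position: [0.5575, 0.2477, 0.0915]
tool_rot: [[-0.263, 0.965, 0.001], [0.965, 0.263, 0.0], [-0.0, 0.001, -1.0]]
ft_force: [0.2, -0.1, -1.4]
grip_width: 0.0354
```

jog_arm(
  plan=[
    [[0,0,0,0,0,0.9],[0,0,0,0,0,0.9],[0,0,0,0,0,0.9],[0,0,0,0,0,0.9],[0,0,0,0,0,0.9],[0,0,0,0,0,0.9],[0,0,0,0,0,0.9],[0,0,0,0,0,0.9],[0,0,0,0,0,0.9],[0,0,0,0,0,0.9]],
  ],
)

```text
time_s: 9.0
position: [0.5575, 0.2476, 0.0915]
tool_rot: [[0.884, 0.468, 0.001], [0.468, -0.884, 0.0], [0.001, 0.0, -1.0]]
ft_force: [-0.4, -0.4, -1.0]
grip_width: 0.0359
```

jog_arm(
  plan=[
    [[0,0,0,0,0,0.9],[0,0,0,0,0,0.9],[0,0,0,0,0,0.9],[0,0,0,0,0,0.9],[0,0,0,0,0,0.9],[0,0,0,0,0,0.8],[0,0,0,0,0,0.5],[0,0,0,0,0,0.4],[0,0,0,0,0,0.12],[0,0,0,0,0,0]],
  ],
)

```text
time_s: 10.0
position: [0.5575, 0.2476, 0.0911]
tool_rot: [[0.898, -0.439, 0.001], [-0.439, -0.898, 0.0], [0.001, -0.001, -1.0]]
ft_force: [-0.5, 0.1, -1.2]
grip_width: 0.0355
```

```bash
python3 w.py w7; python3 - <<'E'
from h import *
im,d=snap('scene','scene7')
cv2.imwrite('pics/scene7z.png',cv2.resize(im[60:260,190:370],None,fx=4,fy=3,interpolation=cv2.INTER_CUBIC)[:,:,::-1])
E
```

```text
10.0 [0.55746179 0.24763237 0.09105116] yaw x -26.06281941556872 tilt [ 9.07109267e-04  1.81587116e-04 -9.99999572e-01] [ 1.28460419e+01  3.27309161e+01  7.35411562e+01 -1.47091584e-03
  7.36749418e+01  1.28909262e+02] 0.03550333875162257 [-0.46573782  0.06755053 -1.24463313]
```

View pics/w7.png

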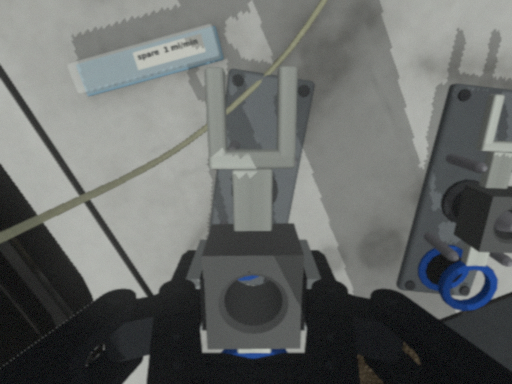

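View pics/scene7z.png

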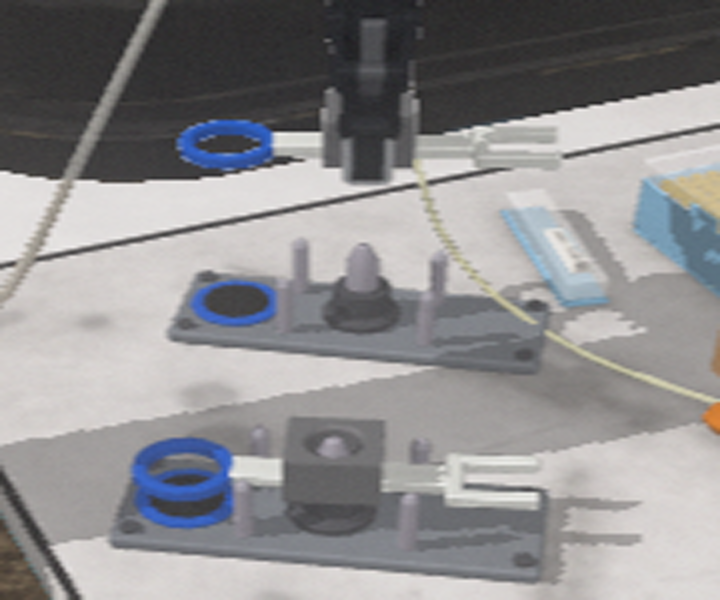

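```bash
python3 - <<'E'
from h import *
from scipy.optimize import least_squares
def fc(P,R):
    C=P.mean(0)
    return least_squares(lambda a:np.hypot(P[:,0]-a[0],P[:,1]-a[1])-R,C+off,loss='soft_l1',f_scale=.0007).x
for f in['scene6','scene7']:
    zf=np.load(f+'.npz');cam=(-cv2.Rodrigues(zf['rvec'])[0].T@zf['tvec'].ravel())
    im,W=cloud(f);z=W[...,2];r=np.hypot(W[...,0]-.5565,W[...,1]-.2474)
    d=np.array([.5565,.2474])-cam[:2];off=d/np.linalg.norm(d)*.005;print('cam',cam.round(2))
    t=((r<.05)&(z>.037)&(z<.072)).astype(np.uint8)
    n,l,st,c=cv2.connectedComponentsWithStats(t);ps=[]
    for i in range(1,n):
        if st[i,4]<10: continue
        q=W[l==i]; pin=st[i,4]>70
        if pin: q=q[(q[:,2]<.054)]
        x=fc(q[:,:2],.008 if pin else .004)
        print('pin' if pin else 'post',len(q),x.round(4)); 
        if not pin: ps.append(x)
    print('posts mean',np.mean(ps,0).round(4))
s=env.observe();T=s['tool_rot'];p=s['position'];im,W=cloud('w7');Q=(W-p)@T
top=.0911+.0745
ht=(abs(W[...,2]-top)<.003)&(abs(Q[...,0])<.03)&(abs(Q[...,1])<.0185)
print('hub z',np.median(W[ht][:,2]),'x',np.percentile(Q[ht][:,0],[1,99]),'y',np.percentile(Q[ht][:,1],[1,99]))
z=W[...,2]
m=(np.hypot(W[...,0]-.557,W[...,1]-.247)<.12)&(z>.006)&(z<.0135);m[:, 330:]=0
P=W[m].astype(np.float32);print('plate',m.sum(),cv2.minAreaRect(P[:,:2]*1000))
# scene seated hub of scene0 vs scene7 hub
im,W=cloud('scene7')
m=(abs(W[...,2]-.165)<.003)&(np.hypot(W[...,0]-.557,W[...,1]-.247)<.04);print('scene hub top',m.sum(),cv2.minAreaRect(W[m][:,:2].astype(np.float32)*1000))
E
```

```text
cam [ 0.23 -0.41  0.62]
post 25 [0.5411 0.2836]
pin 59 [0.5569 0.2468]
post 29 [0.5966 0.2451]
post 30 [0.5167 0.2489]
post 30 [0.5727 0.2101]
posts mean [0.5568 0.2469]
cam [ 0.23 -0.41  0.62]
post 26 [0.5411 0.2839]
pin 57 [0.5567 0.2471]
post 29 [0.5968 0.2449]
post 29 [0.5169 0.2493]
post 29 [0.5732 0.2113]
posts mean [0.557  0.2473]
hub z 0.16589201647082044 x [-0.0190003   0.02100983] y [-0.01821319  0.01814273]
plate 7032 ((572.5800170898438, 235.66580200195312), (118.06039428710938, 204.01441955566406), 83.32367706298828)
scene hub top 105 ((554.4160766601562, 241.2086944580078), (52.060691833496094, 40.11504364013672), 65.44152069091797)
```

jog_arm(
  plan=[
    [[0,0,0,0,0,0.4],[0,0,0,0,0,0.4],[0,0,0,0,0,0.2],[-0.02,0.02,0.2,0,0,0],[0,0,0.35,0,0,0],[0,0,0.35,0,0,0],[0,0,0.35,0,0,0],[0,0,0.2,0,0,0],[0,0,0.1,0,0,0],[0,0,0,0,0,0]],
  ],
)

```text
time_s: 11.1
position: [0.556, 0.2474, 0.028]
tool_rot: [[0.822, -0.569, -0.001], [-0.569, -0.822, -0.0], [-0.0, 0.0, -1.0]]
ft_force: [0.3, -0.4, -0.3]
grip_width: 0.0359
```

```bash
python3 w.py w8; python3 - <<'E'
from h import *
for n in['scene','side']:
  im,d=snap(n,n+'8')
  cv2.imwrite('pics/%s8z.png'%n,cv2.resize(im[80:240,210:350],None,fx=5,fy=3.7,interpolation=cv2.INTER_CUBIC)[:,:,::-1])
E
```

```text
11.1 [0.55599147 0.24735198 0.02798372] yaw x -34.67722505317316 tilt [-6.40480376e-04 -1.34024625e-04 -9.99999786e-01] [1.28501520e+01 3.66720813e+01 7.78291611e+01 7.41270508e-04
 6.55362431e+01 1.37527064e+02] 0.03590727138692748 [ 0.29619207 -0.37756687 -0.26566273]
```

View pics/w8.png

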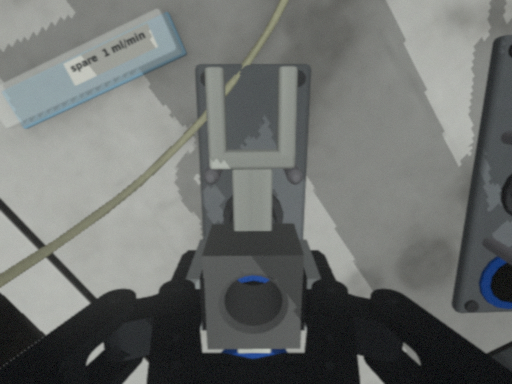

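View pics/scene8z.png

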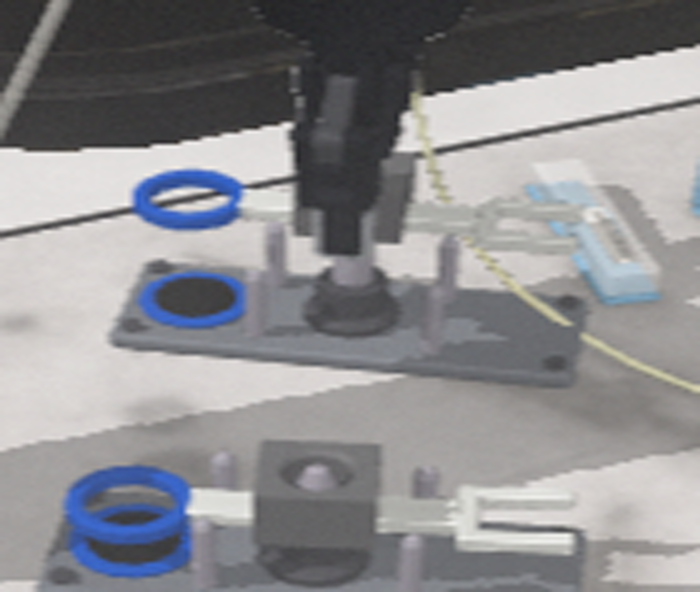

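View pics/side8z.png

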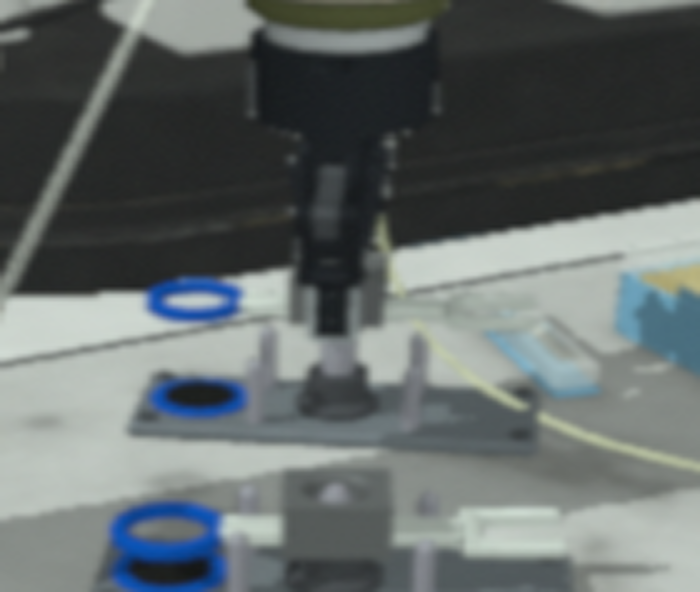

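Yaw is right at -34.7°, aligned with the stand, and the ring is on the seat side with the hub just above the pin tip. Lowering gently.

jog_arm(
  plan=[
    [[0.01,0,0.05,0,0,0],[0,0,0.08,0,0,0],[0,0,0.08,0,0,0],[0,0,0.08,0,0,0],[0,0,0.06,0,0,0],[0,0,0,0,0,0]],
  ],
)

```text
time_s: 11.85
position: [0.5563, 0.2471, 0.0138]
tool_rot: [[0.822, -0.569, -0.001], [-0.569, -0.822, -0.0], [-0.001, 0.001, -1.0]]
ft_force: [0.2, 0.1, -0.9]
grip_width: 0.0355
```

```bash
python3 w.py w9
```

```text
11.85 [0.55626304 0.2471039  0.01383944] yaw x -34.70472253637263 tilt [-7.79862764e-04 -1.76602913e-04 -9.99999680e-01] [1.28214630e+01 3.76952782e+01 7.85592189e+01 5.50956889e-05
 6.37913171e+01 1.37526152e+02] 0.035462976181809276 [ 0.15955112  0.09464576 -0.94871371]
```

View pics/w9.png

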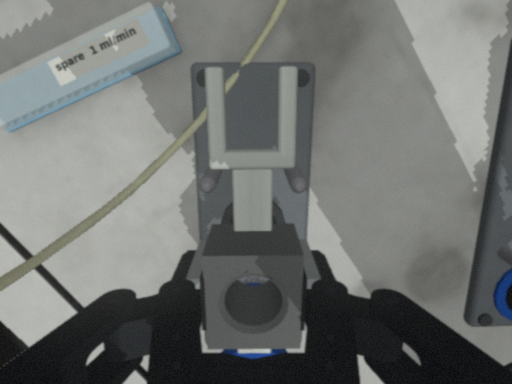

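jog_arm(
  plan=[
    [[0,0,0.08,0,0,0],[0,0,0.08,0,0,0],[0,0,0.08,0,0,0],[0,0,0.06,0,0,0],[0,0,0,0,0,0]],
  ],
)

```text
time_s: 12.4
position: [0.5563, 0.2471, 0.0019]
tool_rot: [[0.822, -0.569, -0.001], [-0.569, -0.822, -0.0], [-0.001, 0.001, -1.0]]
ft_force: [0.3, -0.2, -1.4]
grip_width: 0.0352
```

```bash
python3 w.py w10;python3 - <<'E'
from h import *
im,d=snap('scene','scene10')
cv2.imwrite('pics/scene10z.png',cv2.resize(im[80:240,210:350],None,fx=5,fy=3.7,interpolation=cv2.INTER_CUBIC)[:,:,::-1])
E
```

```text
12.4 [0.55628045 0.2470997  0.00187041] yaw x -34.70566238220124 tilt [-7.14219383e-04 -1.36468405e-04 -9.99999736e-01] [1.28200080e+01 3.85749020e+01 7.91619496e+01 1.64432486e-03
 6.23047851e+01 1.37524898e+02] 0.035175786314385275 [ 0.32216411 -0.19319351 -1.40193163]
```

View pics/w10.png

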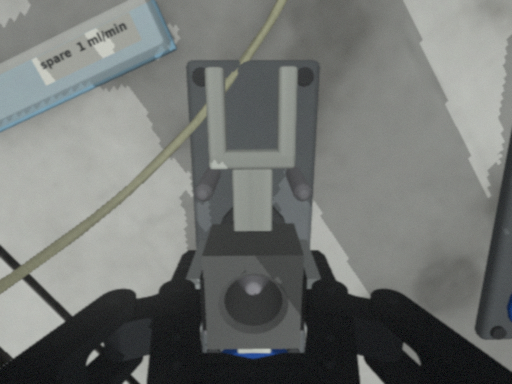

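View pics/scene10z.png

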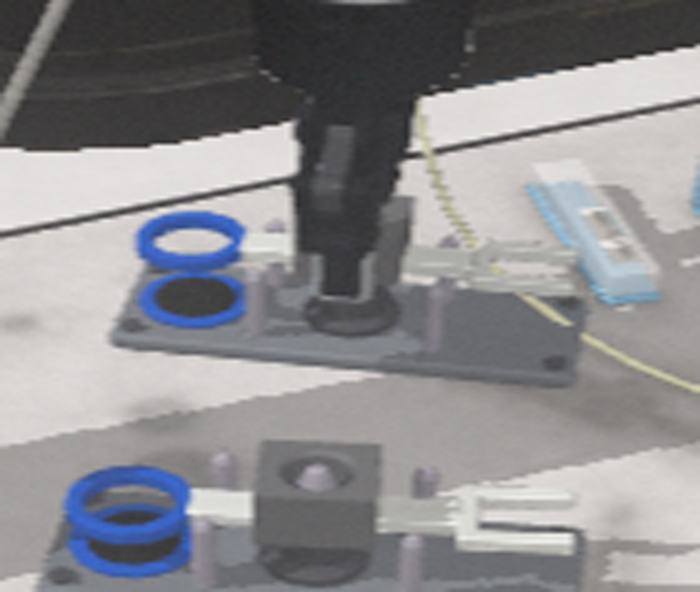

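The pin tip shows inside the bore at (252,287), and the posts clear the bar. I'll go the rest of the way down.

jog_arm(
  plan=[
    [[0,0,0.08,0,0,0],[0,0,0.08,0,0,0],[0,0,0.06,0,0,0],[0,0,0.04,0,0,0],[0,0,0.02,0,0,0],[0,0,0,0,0,0]],
  ],
)

```text
time_s: 13.1
position: [0.5565, 0.2471, -0.009]
tool_rot: [[0.822, -0.569, -0.0], [-0.569, -0.822, -0.0], [-0.0, 0.0, -1.0]]
ft_force: [1.1, -1.2, -1.7]
grip_width: 0.0356
```

jog_arm(
  plan=[
    [[0,0,0.015,0,0,0],[0,0,0,0,0,0],[0,0,0,0,0,0]],
  ],
)

```text
time_s: 13.4
position: [0.5565, 0.2472, -0.0094]
tool_rot: [[0.822, -0.569, 0.0], [-0.569, -0.822, 0.0], [0.0, -0.0, -1.0]]
ft_force: [0.1, -0.8, -1.3]
grip_width: 0.0357
```

jog_arm(
  plan=[
    [[0,0,0,0,0,0],[0,0,0,0,0,0],[0,0,0,0,0,0],[0,0,0,0,0,0],[0,0,0,0,0,0],[0,0,0,0,0,0],[0,0,0,0,0,0]],
  ],
  grip=1,
)

```text
time_s: 14.1
position: [0.5565, 0.2471, -0.0095]
tool_rot: [[0.822, -0.569, 0.0], [-0.569, -0.822, 0.0], [0.0, -0.0, -1.0]]
ft_force: [-0.5, -0.8, -0.5]
grip_width: 0.0855
```

```bash
python3 w.py w11
```

```text
14.1 [ 0.5564925   0.24714856 -0.00947136] yaw x -34.7045997457054 tilt [ 1.16122954e-05  5.10988913e-06 -1.00000000e+00] [1.28207125e+01 3.94318693e+01 7.96931358e+01 1.57789186e-04
 6.08742811e+01 1.37525235e+02] 0.08550156411053605 [-0.49534292 -0.84636335 -0.4975182 ]
```

View pics/w11.png

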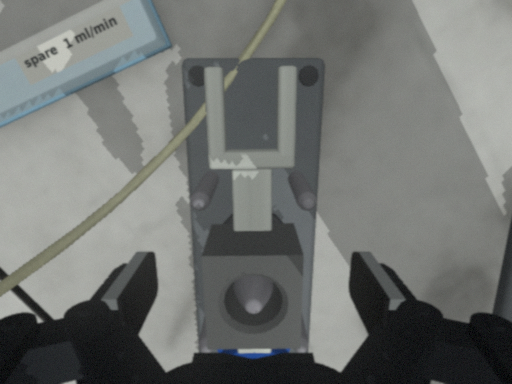

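Released; the pin shows centred in the bore at (253,300). Retreating straight up and checking.

jog_arm(
  plan=[
    [[0,0,-0.2,0,0,0],[0,0,-0.5,0,0,0],[0,0,-0.7,0,0,0],[0,0,-0.8,0,0,0],[0,0,-0.8,0,0,0],[0,0,-0.8,0,0,0],[0,0,-0.7,0,0,0],[0,0,-0.4,0,0,0],[0,0,0,0,0,0],[0,0,0,0,0,0]],
  ],
)

```text
time_s: 15.15
position: [0.5562, 0.2471, 0.1861]
tool_rot: [[0.822, -0.569, -0.0], [-0.569, -0.822, -0.0], [-0.0, 0.0, -1.0]]
ft_force: [-0.7, -0.1, -0.7]
grip_width: 0.0858
```

```bash
python3 w.py w12; python3 m.py w12 0 190,320,80,384;python3 - <<'E'
from h import *
im,d=snap('scene','scene12')
cv2.imwrite('pics/scene12z.png',cv2.resize(im[80:260,210:350],None,fx=5,fy=3.3,interpolation=cv2.INTER_CUBIC)[:,:,::-1])
im,W=cloud('scene12');z=W[...,2];hsv=cv2.cvtColor(im,cv2.COLOR_RGB2HSV)
for c in[(.5565,.247),(.472,.0956)]:
    r=np.hypot(W[...,0]-c[0],W[...,1]-c[1]);h=(r<.03)&(abs(z-.064)<.006);print('hub top z',np.median(z[h]),np.percentile(z[h],95))
b=(hsv[...,0]>108)&(hsv[...,0]<128)&(hsv[...,1]>130)&(abs(z-.042)<.006)
n,l,st,ce=cv2.connectedComponentsWithStats(b.astype(np.uint8))
for i in range(1,n):
    if st[i,4]>20:print(ce[i],st[i,4],np.median(W[l==i],0))
E
```

```text
15.15 [0.55616275 0.24706794 0.18614858] yaw x -34.704461721537214 tilt [-4.56953655e-04 -1.17231009e-04 -9.99999889e-01] [ 1.28206219e+01  2.81361329e+01  6.53069655e+01 -7.41040683e-04
  8.65839209e+01  1.37525125e+02] 0.08578960806720198 [-0.68585367 -0.06949158 -0.69523354]
hubtop [252.1 175.6] 1241 med [0.5579 0.2478 0.065 ] mean [0.5579 0.2476 0.0648] rect [557.4 248.1] [35.8 40.4] 56.1
hubtop [252.2 174.7] 112 med [0.5587 0.2468 0.0632] mean [0.5584 0.2471 0.0634] rect [557.8 247.6] [11.4 11.1] 74.2
ring [253.5 227.4] 566 med [0.5062 0.2823 0.0428] mean [0.5064 0.2817 0.0426] rect [505.5 282.3] [41.6 39.3] 57.1
seat [239.4 209. ] 68 med [0.5239 0.2882 0.0133] mean [0.5239 0.2889 0.0132] rect [523.5 290.2] [ 5.9 21.8] 13.3
seat [267.  209.5] 62 med [0.506  0.2636 0.013 ] mean [0.5055 0.2636 0.0129] rect [505.  263.9] [18.4  5.7] 0.7
seat [252.3 230.1] 160 med [0.4916 0.2933 0.0133] mean [0.4944 0.2916 0.0134] rect [496.5 289.3] [32.6 20.6] 36.4
plate [264.2 131.5] 3110 med [0.5876 0.2158 0.01  ] mean [0.5776 0.2178 0.0101] rect [556.7 248.2] [ 65.9 176.8] 55.3
plate [230.3 166.4] 1591 med [0.5764 0.2676 0.01  ] mean [0.5681 0.2699 0.0101] rect [561.9 270.5] [ 23.6 160.2] 55.3
plate [252.7 233.1] 166 med [0.489  0.2949 0.0123] mean [0.4904 0.2938 0.0117] rect [491.5 293. ] [32.2 17.8] 52.6
plate [289.6 313.4] 123 med [0.3712 0.3189 0.0089] mean [0.3715 0.319  0.0092] rect [372.1 319.5] [42.6  6.5] 11.6
hub top z 0.06378013923370188 0.06600577712752183
hub top z 0.06373802132020068 0.0659520194897095
[247.72189349 149.50887574] 169 [0.5045118  0.2782789  0.04137943]
[235.19918699 216.24796748] 246 [0.41649523 0.11980124 0.04152148]
```

View pics/w12.png

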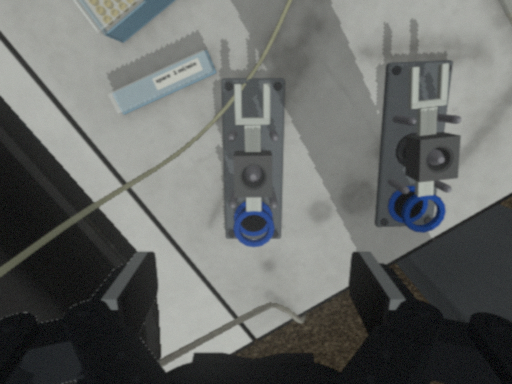

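View pics/scene12z.png

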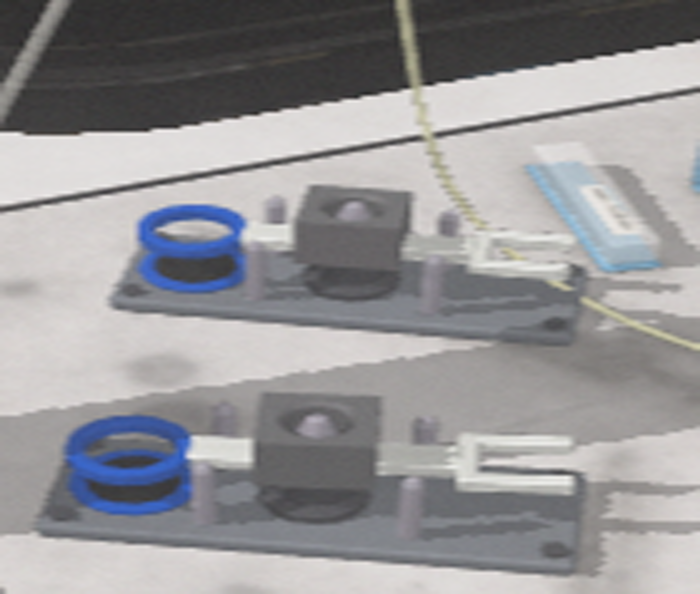

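The turned arm is fully down: its hub top is at 65 mm, the same as the other holder's. Its ring is at (0.5055, 0.282), over the seat at (0.506, 0.282). The robot is clear of everything.

```bash
python3 -c "
from rig import close_job
print(close_job())"
```

```text
the job is handed in; nothing more can be done
None
```

The arm on the far holder was the wrong way round. I lifted it off its pin, turned it end for end above the posts, refitted it on the same pin and let go. The job was handed in at about 15 s, with the robot about 0.1 m clear above.

**Last checks:**
- **Seating:** the hub top measured 65 mm above the bench, as specified for a seated arm and level with the other holder's hub, and the pin tip shows in the bore.
- **Ring over seat:** the ring centre is at (0.5055, 0.282) against the seat at (0.506, 0.282). The hub lies within about 1° of the plate.
- **Other holder:** I never went near it, and it looks unchanged in the last pictures.
- **Forces:** wrist force readings taken between moves stayed below about 4 N.

**What disagreed:**
- **Finger length:** the real finger ends sit about 39 mm short of the reported tool point, judging by the camera depth. My first grasp therefore closed on air just above the hub without touching it. I allowed for the offset and the second grasp held, with a 35.7 mm opening on the 36 mm hub.
- **Turn:** my first turn stopped 8.6° short because I added up the rows wrongly. I corrected it before lowering.

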